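# Unload the burn-in box

### The arm

A 6-joint arm with a two-finger parallel gripper is mounted at the origin on a cart in front of the work surface, level with it; the furniture and walls round the work are solid. World frame = base frame: x ahead of the robot, y to its left, z up, the work surface at z = 0. Lengths are in m, angles in rad, forces in N, time in s.
With the tool pointing down it reaches from about 0.25 to 0.775 m from the base axis. Payload 4 kg.
Tool frame: the origin (TCP) lies midway between the tips of the shut fingers; the grasp point (between the pads) lies 19 mm behind it (robot.tcp_to_grasp is the distance from the TCP to the grasp point, in m); z points along the fingers, y is the line along which they close (so a half turn about z gives the same grasp; the last joint's range is limited). The gripper opens to 94 mm and grips with 3 to 60 N. Pads are 16 mm wide; open, the fingers measure 119 mm over their backs; the gripper's body (75 mm by 177 mm) begins 78 mm behind the grasp point.
Start: joints at [1.042, 0.087, 1.371, -0, 1.684, -0.103], TCP at [0.227, 0.501, 0.206] pointing down, gripper open.
Joint ranges: [-3.1, 3.1], [-0.76, 2.03], [0.27, 2.55], [-1.08, 4.22], [0.17, 2.65], [-2.57, 2.57]. Speed limits (rad/s): [2.79, 2.79, 3.14, 3.14, 3.14, 3.14].

### API

Orientations are given as [roll, pitch, yaw] about the fixed x, y, z axes, in that order (R = Rz(yaw) Ry(pitch) Rx(roll)).
In Python, from bench import robot, viewer gives the robot as it stands. The module is installed in compiled form; this text tells all that it offers.
- The arm moves only by the shell command python3 -m handwheel 'ROWS' [OPENING]. ROWS is JSON, a list of rows, each a list of 6 numbers: the shift along the tool's x, y, z in units of 0.2 m (1.0 is 0.2 m), then the turn, a rotation vector about the tool's x, y, z in units of 30 degrees (1.0 is 30 degrees). In form: [[x, y, z, wx, wy, wz], ...]. A call has 1 to 10 rows; each row is the pose to reach, as a shift and turn from the pose commanded when the call began, along the tool's axes at that moment; what a row does not reach only later rows make up. A row lasts 1/12 s, in which the tool goes at most 41.7 mm and 7.16 degrees, less where a joint would pass 70% of its speed; a pose out of reach is approached as far as the arm can. A call with a number of a shift or a turn outside -1 to 1 is refused whole. A call with a gripper value outside its range is refused whole. OPENING is the gripper's target within -1 to 1 (shut at 1, half-way at 0, fully open at -1), set as the call begins (- or left out, the last holds). The fingers move at their own pace and stop on an object; the grip force is fixed at half the most. Time passes only in rows, so rows that repeat a pose let the fingers close. It gives the time, the measured TCP pose, the force, the opening and the grip force at its end, in the units of the state.
- robot.get_obs(): the state, without advancing time (a new reading comes with each control period).
- viewer.snapshot(name): name is "side" or "top" or "wrist"; returns the picture (480x640x3 uint8, red, green, blue); there is no depth.
- viewer.calibration(name): a dict with "fx", "fy", "cx", "cy" (pixels), "R" (3x3) and "t" (3): a world point X has camera coordinates R X + t. Camera axes: x right, y down, z forward; pixel columns grow to the right and rows downward; lengths in m; the calibration is good to about 2 mm. A picture is of the moment at which its call begins: read the wrist's pose just before it. calibration takes no time and is no camera call; for the wrist camera it gives the pose at the moment of the call.
- robot.close_job(): hands the job in; it is judged then, once.
The state is a dict: "time": time; "joint_positions": joint angles; "qvel": joint speeds; "joint_torque": joint torques, N m; "tool_pos": TCP position; "ee_rot": TCP orientation; "wrist_force": force on the tool from outside, world axes, zero at the start; "wrist_torque": the same for the moment, N m; "width": finger opening in m; "finger_force": force on a finger pad.
Only numpy, scipy, OpenCV 4.12 (cv2) and the standard library are available. Lean on these libraries where they do the work, as an engineer would, in place of code of your own. Each camera call takes 0.05 s, during which the arm holds its last target. There are 200 camera calls.

### The job

The power modules have finished their burn-in. Lift the lid of the burn-in box past its balance point so that its gas struts hold it open by themselves, draw every module with an arch handle straight up out of its pocket, and stand each one upright on the floor of its own compartment of the tray; leave the reference plug with the round knob in its pocket. When all the modules are in the tray, close the lid fully. Do not disturb the bottle standing at the back of the bench.

Things in the scene. Friction and masses are not known exactly. Their poses are not given: they have to be found in the camera images.
- burn_in_box: fixed burn-in test box, grey sheet metal, 140 (x) x 344 (y) x 98 (z) mm, walls 6 mm. Origin: centre of underside; front (handle side) looks to its own -x, z up. Inside, a black plate (top at z = 60 mm) with five pockets in a row: x = -27, y = -128, -64, 0, 64, 128 mm, each 63 x 43 mm, 40 mm deep, floor at z = 20 mm
- lid (a joint): lid angle, rad: 0 closed, 1.75 open stop; turns about the box's own y through lid_hinge, front edge rising. Framed clear panel 142 mm deep, 344 wide, 10 thick. Gas struts: below about 0.7 rad it sinks shut by itself, above that they swing it to the stop and hold it; damped; moving it takes 2 to 5 N at the handle
- lid_hinge (a point): middle of the lid's hinge line, at the rear top edge of the box (box frame x = 70, y = 0, z = 100 mm)
- lid_handle (a point): middle of the lid's handle: a round aluminium bar, 12 mm thick and 120 mm long along the box's y, 42 mm in front of the lid's front edge and 184 mm in front of the hinge line, 5 mm above it when closed (gap of 36 mm between bar and lid edge)
- tray: loose black compartment tray, 180 x 180 mm, outer walls 22 mm and dividers 19 mm high, 4 mm thick, floor 4 mm thick, 0.9 kg; four compartments of 84 x 84 mm. Origin: centre of its underside, z up
- cell_1 (a point): centre of the floor of the tray's compartment at tray x = +44, y = +44 mm (4 mm above the tray's underside)
- cell_2 (a point): centre of the floor of the tray's compartment at tray x = +44, y = -44 mm (4 mm above the tray's underside)
- cell_3 (a point): centre of the floor of the tray's compartment at tray x = -44, y = +44 mm (4 mm above the tray's underside)
- cell_4 (a point): centre of the floor of the tray's compartment at tray x = -44, y = -44 mm (4 mm above the tray's underside)
- module_1: power module, 0.11-0.22 kg: block 60 (x) x 40 (y) x 40 (z) mm; on top an arch handle, its crossbar 44 mm long (x), 12 thick (y), from 58 to 72 mm above the underside, on two posts 8 mm long at its ends. Origin: centre of underside, z up. Starts in a box pocket, block flush with the plate and box axes shared, so only the handle can be gripped, across its 12 mm (y). None: absent
- module_2: power module, 0.11-0.22 kg: block 60 (x) x 40 (y) x 40 (z) mm; on top an arch handle, its crossbar 44 mm long (x), 12 thick (y), from 58 to 72 mm above the underside, on two posts 8 mm long at its ends. Origin: centre of underside, z up. Starts in a box pocket, block flush with the plate and box axes shared, so only the handle can be gripped, across its 12 mm (y). None: absent
- module_3: power module, 0.11-0.22 kg: block 60 (x) x 40 (y) x 40 (z) mm; on top an arch handle, its crossbar 44 mm long (x), 12 thick (y), from 58 to 72 mm above the underside, on two posts 8 mm long at its ends. Origin: centre of underside, z up. Starts in a box pocket, block flush with the plate and box axes shared, so only the handle can be gripped, across its 12 mm (y). None: absent
- module_4: power module, 0.11-0.22 kg: block 60 (x) x 40 (y) x 40 (z) mm; on top an arch handle, its crossbar 44 mm long (x), 12 thick (y), from 58 to 72 mm above the underside, on two posts 8 mm long at its ends. Origin: centre of underside, z up. Starts in a box pocket, block flush with the plate and box axes shared, so only the handle can be gripped, across its 12 mm (y). None: absent
- reference_plug: reference plug, stays in its pocket: the same block, but with a round black knob on top (30 mm across, top 66 mm above the underside) instead of an arch handle. Origin: centre of the underside
- bottle_0: bystander: blue dropper bottle, 44 mm across, 120 mm tall, standing at the back of the bench; origin at the centre of its foot

How it is judged:
By the outcome, as a careful person would: the job done as asked, in the order asked, and still so for the second after the job is handed in, with the robot touching nothing.
Of module_1, module_2, module_3, module_4 only 2 to 4 are there at a start; the rules pass over those that are not, and their reading is None.
At some moment in a run one of tray may be knocked a few centimetres aside while the robot is not near it.
Once in a run the grip may slacken for a moment while it holds something.
It also fails if it takes over 210 s, if anything falls off the work surface, if the arm or the gripper's body presses on something with over 40 N, if the wrist force passes 120 N, or if a joint passes its speed limit or range.

## Working session

There is one attempt and no reset: what is moved stays moved. The work goes in short steps, Python scripts to look and compute and a shell command to move; the robot and the scene stay as the last step left them, time stands still between calls to the robot, and variables do not carry over. Pictures are saved under pics/ and viewed, at most 14 in all, crops included, and the job is handed in when it is done.

```bash
mkdir -p pics
cat > h.py <<'E'
import numpy as np, cv2
from bench import robot, viewer
from scipy.spatial.transform import Rotation as Ro
def snap(n,f):
    c=viewer.calibration(n); im=viewer.snapshot(n); cv2.imwrite('pics/'+f,im[:,:,::-1]); return im,c
def ray(c,u,v,z):
    R=np.array(c['R']);t=np.array(c['t']); o=-R.T@t; d=R.T@np.array([(u-c['cx'])/c['fx'],(v-c['cy'])/c['fy'],1]); s=(z-o[2])/d[2]; return o+s*d
def proj(c,X):
    p=np.array(c['R'])@X+np.array(c['t']); return c['fx']*p[0]/p[2]+c['cx'],c['fy']*p[1]/p[2]+c['cy']
def rel(p,rpy=None):
    "rows (units) to go from the present pose to world p, rpy"
    o=robot.get_obs(); R=Ro.from_euler('xyz',o['ee_rot']); d=R.inv().apply(np.array(p)-o['tool_pos'])/0.2
    w=np.zeros(3) if rpy is None else (R.inv()*Ro.from_euler('xyz',rpy)).as_rotvec()/np.radians(30)
    return np.round(np.r_[d,w],3).tolist()
E
python3 - <<'E'
from h import *
for n in ('top','side','wrist'):
    im,c=snap(n,n+'0.png'); print(n,{k:np.round(v,3).tolist() for k,v in c.items()})
print(robot.get_obs())
E
```

```text
top {'fx': 510.146, 'fy': 510.146, 'cx': 326.68, 'cy': 245.401, 'R': [[0.026, -1.0, 0.006], [-0.976, -0.027, -0.216], [0.216, -0.001, -0.976]], 't': [-0.023, 0.601, 1.024]}
side {'fx': 450.025, 'fy': 450.025, 'cx': 315.87, 'cy': 236.392, 'R': [[0.888, -0.459, 0.013], [-0.307, -0.614, -0.728], [0.342, 0.643, -0.686]], 't': [-0.538, 0.238, 0.74]}
wrist {'fx': 350.392, 'fy': 350.392, 'cx': 318.497, 'cy': 243.226, 'R': [[0.413, 0.911, -0.002], [0.88, -0.399, 0.257], [0.233, -0.108, -0.966]], 't': [-0.549, -0.027, 0.391]}
{'time': 0.15, 'joint_positions': array([ 1.04191335e+00,  8.78323548e-02,  1.37185980e+00, -1.05702524e-06,
        1.68359388e+00, -1.03097688e-01]), 'qvel': array([ 0.00079743, -0.00213249, -0.00596167,  0.00020325, -0.00135186,
        0.00097593]), 'joint_torque': array([ 1.98671471e-03, -3.40637970e+01, -3.02795541e+01,  7.19192158e-02,
        3.04296229e-02, -1.16642600e-04]), 'tool_pos': array([0.22696933, 0.50054263, 0.20457128]), 'ee_rot': array([-3.13990816e+00, -1.73229197e-04,  2.71580710e+00]), 'wrist_force': array([ 0.44289584, -0.24770089,  0.55825542]), 'wrist_torque': array([-0.01497832, -0.01642023, -0.02672611]), 'finger_force': 0.0, 'width': 0.09360814318069932}
```

View pics/top0.png

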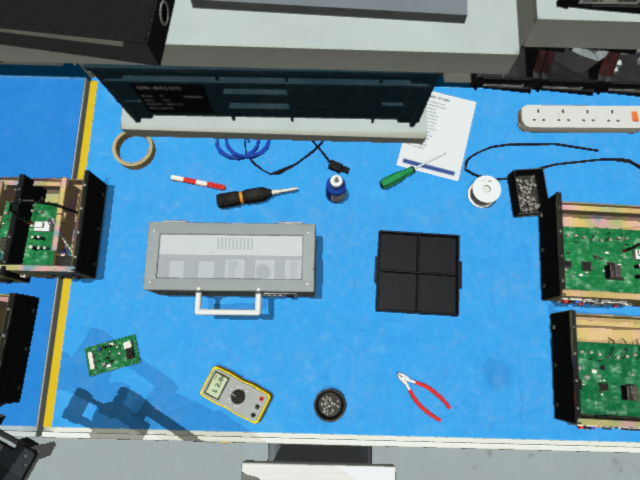

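View pics/side0.png

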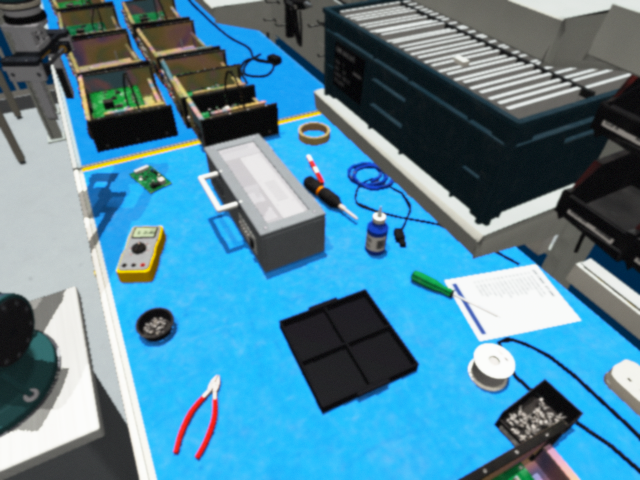

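Top view: box with its lid at (148–316, 222–297), handle bar near (197–260, 312), tray centred near (418,272), bottle at (336,188). Side view agrees, and the space above the box is clear. Next I'll measure the handle, lid and tray.

Run:
```python
from h import *
im=cv2.imread('pics/top0.png'); c=viewer.calibration('top')
hsv=cv2.cvtColor(im,cv2.COLOR_BGR2HSV)
notblue=((hsv[...,1]<90)).astype(np.uint8)*255
m=notblue.copy(); m[:,:130]=0;m[:,335:]=0;m[:215]=0;m[325:]=0
cs,_=cv2.findContours(m,0,2); k=max(cs,key=cv2.contourArea)
x,y,w,h=cv2.boundingRect(k);print('box blob',x,y,w,h)
# handle bar rows
for col in (205,215,230,245,252):
    r=np.where(m[300:325,col])[0]+300; print(col,r.min() if len(r) else None,r.max() if len(r) else None, ray(c,col,(r.min()+r.max())/2,.105).round(4) if len(r) else '')
bar=m.copy(); bar[:306]=0; ys,xs=np.where(bar); print('bar x',xs.min(),xs.max(), ray(c,xs.min(),311,.105).round(4), ray(c,xs.max(),311,.105).round(4))
t=((hsv[...,2]<75)).astype(np.uint8)*255; t[:, :365]=0;t[:,475:]=0;t[:222]=0;t[325:]=0
cs,_=cv2.findContours(t,0,2); k=max(cs,key=cv2.contourArea); r=cv2.minAreaRect(k); print(r); 
for p in cv2.boxPoints(r): print(p,ray(c,*p,.022).round(4))
side=cv2.imread('pics/side0.png')
a=cv2.resize(im[210:325,135:325],None,fx=4,fy=4,interpolation=2); cv2.imwrite('pics/crop1.png',a[:600,:800])
```

```text
box blob 143 220 173 96
205 309 314 [0.4505 0.2326 0.105 ]
215 309 314 [0.451  0.2127 0.105 ]
230 309 315 [0.4508 0.1827 0.105 ]
245 309 315 [0.4516 0.1528 0.105 ]
252 310 315 [0.451  0.1388 0.105 ]
bar x 195 260 [0.451  0.2526 0.105 ] [0.4544 0.123  0.105 ]
((417.9716491699219, 272.9679870605469), (85.60050964355469, 79.91397094726562), 3.4682295322418213)
[372.83258 310.2626 ] [ 0.4697 -0.1103  0.022 ]
[377.667   230.49498] [ 0.6479 -0.12    0.022 ]
[463.11072 235.67337] [ 0.6413 -0.3112  0.022 ]
[458.2763  315.44098] [ 0.4634 -0.2951  0.022 ]
```

View pics/crop1.png

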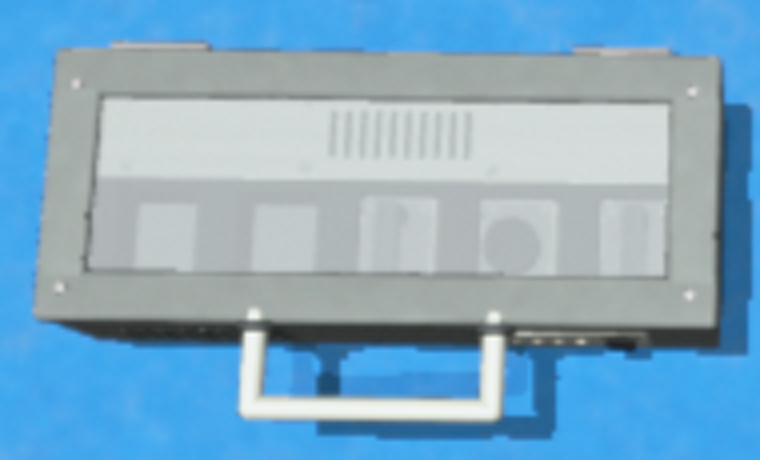

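Run:
```python
from h import *
c=viewer.calibration('top')
P=np.array([ray(c,135+u/4,210+v/4,.105) for u,v in [(35,318),(715,327),(720,57),(58,48)]]);print(P.round(4))
print('front len',np.linalg.norm(P[0]-P[1]),'depth',np.linalg.norm(P[1]-P[2]),np.linalg.norm(P[0]-P[3]))
for a,b in ((0,1),(3,2)): d=P[a]-P[b]; print('yaw',np.arctan2(-d[0],d[1]))
print('mid',P.mean(0))
print(rel([.451,.188,.26],[np.pi,0,np.pi/2]))
w=viewer.calibration('wrist'); R=np.array(w['R']); o=robot.get_obs(); T=Ro.from_euler('xyz',o['ee_rot'])
print('cam in tool',T.inv().apply(-R.T@w['t']-o['tool_pos']).round(3))
```

```text
[[0.4913 0.3591 0.105 ]
 [0.4959 0.0169 0.105 ]
 [0.6365 0.0187 0.105 ]
 [0.6319 0.3618 0.105 ]]
front len 0.34232448199125826 depth 0.14066217689739174 0.14062791959593798
yaw 0.013552468657006999
yaw 0.01365752214978792
mid [0.56388914 0.18911451 0.105     ]
[-1.666, -0.961, -0.276, -0.003, 0.002, 2.187]
cam in tool [ 0.074  0.    -0.18 ]
```

```bash
python3 -m handwheel '[[-0.83,-0.48,-0.14,0,0,1],[-0.83,-0.48,-0.14,0,0,1],[-0.83,-0.48,-0.14,0,0,1],[-0.83,-0.48,-0.14,0,0,1],[-0.83,-0.48,-0.14,0,0,1],[-0.83,-0.48,-0.14,0,0,1]]' 0 
python3 -c "
from h import *
print(rel([.451,.188,.17],[np.pi,0,np.pi/2]))"
```

```text
time: 0.65
tool_pos: [0.3415, 0.3415, 0.2344]
ee_rot: [3.14, 0.002, 2.185]
wrist_force: [1.3, 1.3, -0.0]
width: 0.0575
finger_force: 0.0
[-0.942, 0.004, 0.324, 0.005, 0.003, 1.173]
```

```bash
python3 -m handwheel '[[-0.94,0,0.2,0,0,1],[-0.94,0,0.32,0,0,1],[-0.94,0,0.32,0,0,1],[-0.94,0,0.32,0,0,1],[-0.94,0,0.32,0,0,1],[-0.94,0,0.32,0,0,1],[-0.94,0,0.32,0,0,1]]' 0.1
python3 - <<'E'
from h import *
print(rel([.451,.188,.094],[np.pi,0,np.pi/2+.0136]))
im,c=snap('wrist','w1.png'); print(proj(c,np.array([.451,.188,.105])), proj(c,np.array([.451,.247,.105])))
E
```

```text
time: 1.23
tool_pos: [0.4477, 0.1916, 0.168]
ee_rot: [-3.138, -0.0, 1.667]
wrist_force: [-0.4, 0.7, -0.1]
width: 0.0423
finger_force: 0.0
[-0.02, 0.016, 0.37, -0.007, -0.0, 0.158]
(np.float64(322.5349051811863), np.float64(261.9799196266248)) (np.float64(331.07313678087866), np.float64(180.1287861059861))
```

View pics/w1.png

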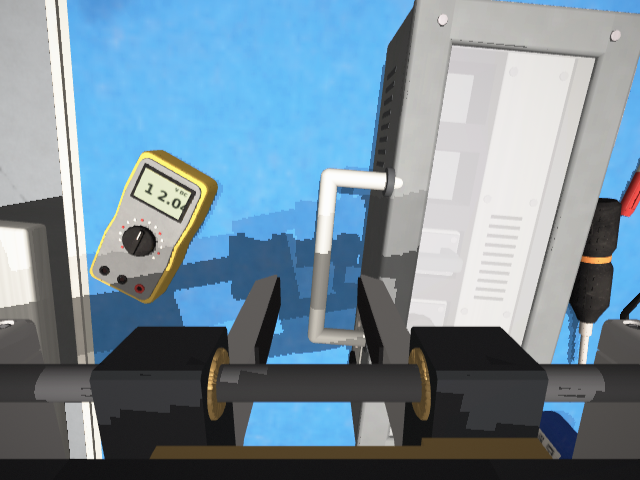

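The bar runs from (328,178) to (318,335), midpoint near (322,256). The prediction was (322,262), so the fingers straddle it. Down and grip.

```bash
python3 -m handwheel '[[-0.02,0.016,0.05,0,0,0.16],[-0.02,0.016,0.2,0,0,0.16],[-0.02,0.016,0.37,0,0,0.16],[-0.02,0.016,0.37,0,0,0.16],[-0.02,0.016,0.37,0,0,0.16]]' && python3 -m handwheel '[[0,0,0,0,0,0],[0,0,0,0,0,0],[0,0,0,0,0,0],[0,0,0,0,0,0]]' 1
python3 - <<'E'
from h import *
T=robot.get_obs()['tool_pos']
for a in np.arange(.1,1.31,.1):
    q=np.arctan2(5,184); r=.184/np.cos(q)
    d=np.array([-r*np.cos(a+q)+r*np.cos(q),0,r*np.sin(a+q)-r*np.sin(q)]); print(round(a,1),rel(robot.get_obs()['tool_pos']+d)[:3])
E
```

```text
time: 1.7
tool_pos: [0.4498, 0.1896, 0.0946]
ee_rot: [-3.138, 0.0, 1.588]
wrist_force: [0.3, -0.1, 0.3]
width: 0.0424
finger_force: 0.0
time: 2.03
tool_pos: [0.4529, 0.1889, 0.0975]
ee_rot: [3.138, -0.001, 1.585]
wrist_force: [-0.3, 0.1, 0.1]
width: 0.0188
finger_force: 0.0
0.1 [-0.0, 0.007, -0.092]
0.2 [-0.0, 0.024, -0.182]
0.3 [-0.0, 0.049, -0.271]
0.4 [-0.001, 0.084, -0.356]
0.5 [-0.001, 0.126, -0.438]
0.6 [-0.002, 0.177, -0.514]
0.7 [-0.003, 0.234, -0.586]
0.8 [-0.004, 0.299, -0.651]
0.9 [-0.004, 0.37, -0.71]
1.0 [-0.006, 0.447, -0.761]
1.1 [-0.007, 0.528, -0.804]
1.2 [-0.008, 0.613, -0.839]
1.3 [-0.009, 0.701, -0.866]
```

```bash
python3 -m handwheel '[[0,0,0,0,0,0],[0,0,0,0,0,0],[0,0,0,0,0,0]]' 1; python3 -m handwheel '[[0,0.002,-0.046,0,0,0],[0,0.007,-0.092,0,0,0],[0,0.015,-0.137,0,0,0],[0,0.024,-0.182,0,0,0],[0,0.036,-0.227,0,0,0],[0,0.049,-0.271,0,0,0],[0,0.066,-0.314,0,0,0],[0,0.084,-0.356,0,0,0]]' 1
```

```text
time: 2.28
tool_pos: [0.45, 0.1887, 0.0967]
ee_rot: [-3.138, -0.001, 1.585]
wrist_force: [-6.6, 0.1, 6.4]
width: 0.0113
finger_force: 30.0
time: 2.95
tool_pos: [0.4652, 0.1888, 0.1672]
ee_rot: [-3.133, -0.0, 1.586]
wrist_force: [-10.1, 0.9, 0.9]
width: 0.0109
finger_force: 30.0
```

```bash
python3 -m handwheel '[[0,0.021,-0.042,0,0,0],[0,0.042,-0.082,0,0,0],[0,0.067,-0.120,0,0,0],[0,0.093,-0.158,0,0,0],[0,0.121,-0.194,0,0,0],[0,0.15,-0.23,0,0,0],[0,0.182,-0.263,0,0,0],[0,0.215,-0.295,0,0,0],[0,0.25,-0.325,0,0,0],[0,0.286,-0.354,0,0,0]]' 1
python3 -c "
from h import *
snap('side','s1.png')"
```

```text
time: 3.78
tool_pos: [0.5235, 0.1897, 0.2427]
ee_rot: [-3.14, -0.001, 1.586]
wrist_force: [-7.7, 0.5, 9.6]
width: 0.0109
finger_force: 30.0
```

View pics/s1.png

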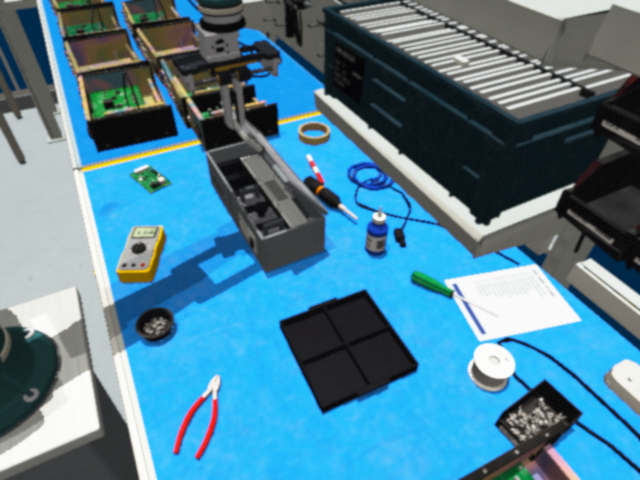

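The lid is at about 1 rad and still in the gripper at about (235,110), past the balance point. I'll release it, rise clear of the bar, then back off towards the robot.

```bash
python3 -m handwheel '[[0,0.02,-0.01,0,0,0],[0,0.04,-0.05,0,0,0],[0,0.05,-0.25,0,0,0],[0,0.05,-0.45,0,0,0],[0,0.0,-0.6,0,0,0],[0,-0.2,-0.6,0,0,0],[0,-0.4,-0.6,0,0,0],[0,-0.4,-0.6,0,0,0]]' -1
python3 -m handwheel '[[0,0,0,0,0,0],[0,0,0,0,0,0],[0,0,0,0,0,0],[0,0,0,0,0,0],[0,0,0,0,0,0],[0,0,0,0,0,0],[0,0,0,0,0,0],[0,0,0,0,0,0],[0,0,0,0,0,0],[0,0,0,0,0,0]]' -0.3
python3 -c "
from h import *
snap('top','t2.png')"
```

```text
time: 4.5
tool_pos: [0.4416, 0.188, 0.3604]
ee_rot: [3.139, -0.001, 1.586]
wrist_force: [0.0, 0.1, 0.6]
width: 0.0608
finger_force: 0.0
time: 5.33
tool_pos: [0.4458, 0.1883, 0.3575]
ee_rot: [3.142, -0.0, 1.585]
wrist_force: [0.1, 0.5, 0.7]
width: 0.0613
finger_force: 0.0
```

View pics/t2.png

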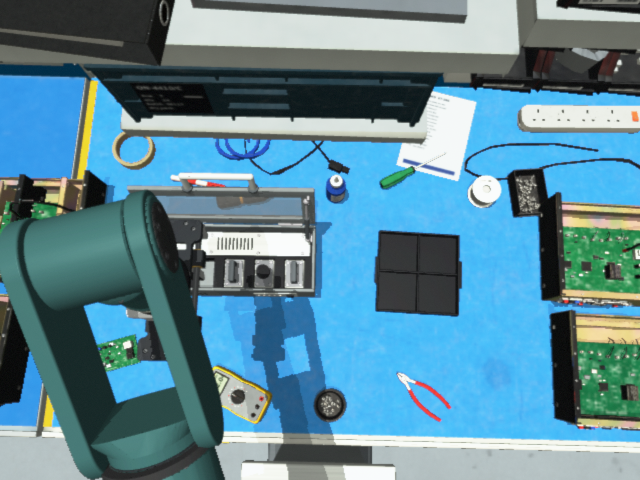

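The lid stands open by itself, with its handle at (215,177). A module handle shows at (234,272), the knob at (264,272) and another handle at (293,272); the left pockets are hidden by the arm. Next I'll turn the gripper and look from the wrist.

```bash
python3 -m handwheel '[[0,0,0,0,0,-1],[0,0,0,0,0,-1],[0,0,0,0,0,-1],[0,0,0,0,0,-1],[0,0,0,0,0,-1]]' -0.3
python3 -m handwheel '[[0,0,0,0,0,-1],[0,0,0,0,0,-1],[0,0,0,0,0,-1],[0,0,0,0,0,-1],[0,0,0,0,0,-1]]' -0.3
python3 -m handwheel '[[0,0,0,0,0,-0.9],[0,0,0,0,0,-0.9],[0,0,0,0,0,-0.9],[0,0,0,0,0,-0.9],[0,0,0,0,0,-0.9]]' -0.3
python3 - <<'E'
from h import *
print(rel([.538,.189,.25],[np.pi,0,np.pi+.0136]))
im,c=snap('wrist','w2.png')
for y in (-.128,-.064,0,.064,.128):
    p=np.array([.565,.1893,.132])+np.array([-.027-y*.0136*1,y-.027*.0136,0]); print(y,p.round(4),np.round(proj(c,p)))
E
```

```text
time: 5.8
tool_pos: [0.4457, 0.1883, 0.3576]
ee_rot: [3.141, -0.0, 2.111]
wrist_force: [0.9, 0.1, 0.5]
width: 0.0608
finger_force: 0.0
time: 6.22
tool_pos: [0.4457, 0.1883, 0.3576]
ee_rot: [3.141, 0.0, 2.633]
wrist_force: [-0.2, -0.4, -0.4]
width: 0.0611
finger_force: 0.0
time: 6.63
tool_pos: [0.4457, 0.1883, 0.3575]
ee_rot: [3.141, 0.0, 3.101]
wrist_force: [1.1, 0.1, 0.2]
width: 0.0608
finger_force: 0.0
[-0.461, 0.022, 0.538, 0.0, 0.0, -0.103]
-0.128 [0.5397 0.0609 0.132 ] [219. 294.]
-0.064 [0.5389 0.1249 0.132 ] [270. 292.]
0 [0.538  0.1889 0.132 ] [322. 289.]
0.064 [0.5371 0.2529 0.132 ] [374. 287.]
0.128 [0.5363 0.3169 0.132 ] [425. 284.]
```

View pics/w2.png

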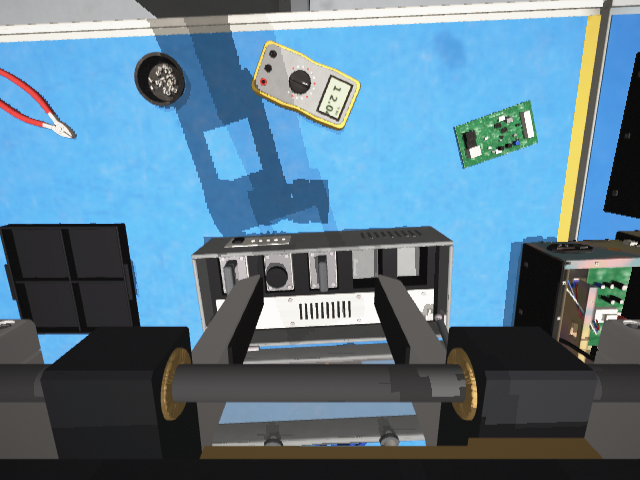

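Both left pockets at (365,262) and (405,262) are empty. The knob is at (277,275), and the two modules are at (325,272) and (230,272).

```bash
python3 -m handwheel '[[-0.2,0.02,0.1,0,0,-0.1],[-0.4,0.02,0.3,0,0,-0.1],[-0.46,0.02,0.5,0,0,-0.1],[-0.46,0.02,0.75,0,0,-0.1],[-0.46,0.02,0.95,0,0,-0.1],[-0.46,0.02,0.95,0,0,-0.1],[-0.46,0.02,0.95,0,0,-0.1],[-0.46,0.02,0.95,0,0,-0.1]]' 0.2
python3 - <<'E'
from h import *
print(rel([.538,.189,.071],[np.pi,0,np.pi+.0136]))
im,c=snap('wrist','w3.png'); print(proj(c,np.array([.538,.189,.092])))
E
```

```text
time: 7.35
tool_pos: [0.5371, 0.1886, 0.1663]
ee_rot: [-3.141, -0.003, -3.131]
wrist_force: [0.1, -0.8, 1.0]
width: 0.0376
finger_force: 0.0
[-0.006, 0.002, 0.477, -0.001, -0.006, -0.005]
(np.float64(318.9381387464302), np.float64(253.49398910488827))
```

View pics/w3.png

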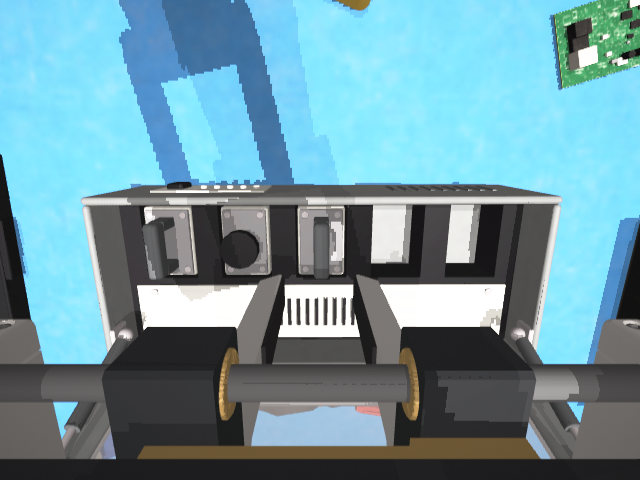

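The handle is at (321,218–278), centred at (321,248) against a prediction of (319,253), so within 3 mm. Descend and grip.

```bash
python3 -m handwheel '[[0,0,0.15,0,0,0],[0,0,0.3,0,0,0],[0,0,0.42,0,0,0],[0,0,0.475,0,0,0],[0,0,0.475,0,0,0],[0,0,0.475,0,0,0]]' 0.2
python3 -m handwheel '[[0,0,0,0,0,0],[0,0,0,0,0,0],[0,0,0,0,0,0],[0,0,0,0,0,0],[0,0,0,0,0,0],[0,0,0,0,0,0]]' 1
```

```text
time: 7.9
tool_pos: [0.5392, 0.1892, 0.0749]
ee_rot: [3.141, 0.003, -3.128]
wrist_force: [-0.1, -0.8, 0.4]
width: 0.0377
finger_force: 0.0
time: 8.4
tool_pos: [0.5385, 0.1891, 0.0735]
ee_rot: [3.141, 0.002, -3.128]
wrist_force: [-0.2, 1.7, 3.5]
width: 0.0117
finger_force: 30.0
```

```bash
python3 -m handwheel '[[0,0,-0.05,0,0,0],[0,0,-0.12,0,0,0],[0,0,-0.2,0,0,0],[0,0,-0.3,0,0,0],[0,0,-0.4,0,0,0],[0,0,-0.5,0,0,0],[0,0,-0.6,0,0,0],[0,0,-0.68,0,0,0],[0,0,-0.68,0,0,0]]' 1
cat > tray.py <<'E'
from h import *
import sys
def tray(fn):
    im,c=snap('top',fn); hsv=cv2.cvtColor(im,cv2.COLOR_RGB2HSV)
    t=((hsv[...,2]<75)).astype(np.uint8)*255; t[:, :330]=0;t[:,520:]=0;t[:200]=0;t[355:]=0
    t=cv2.morphologyEx(t,cv2.MORPH_CLOSE,np.ones((9,9),np.uint8)); t=cv2.morphologyEx(t,cv2.MORPH_OPEN,np.ones((15,15),np.uint8))
    cs,_=cv2.findContours(t,0,2); k=max(cs,key=cv2.contourArea)
    W=np.array([ray(c,*p[0],.022)[:2] for p in k],np.float32)
    r=cv2.minAreaRect(W); print(cv2.contourArea(k),np.round(r[0],4),np.round(r[1],4),round(r[2],2)); return r
if __name__=='__main__': tray(sys.argv[1])
E
python3 tray.py t3.png
```

```text
time: 9.15
tool_pos: [0.5393, 0.189, 0.2129]
ee_rot: [3.14, 0.007, -3.128]
wrist_force: [0.8, 0.1, -0.9]
width: 0.0118
finger_force: 30.0
6360.5 [ 0.5556 -0.2088] [0.1856 0.1778] 88.26
```

View pics/t3.png

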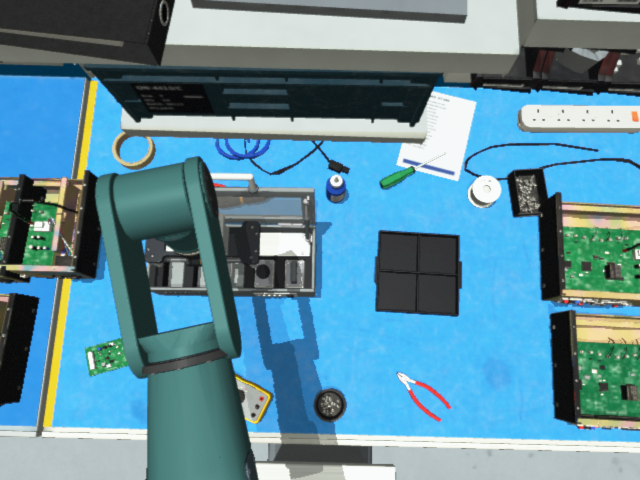

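The module is lifted (the pocket at (234,270) is now hidden by the hand). The tray is undisturbed, centred at (0.5556, -0.2088), with size 185×178 mm as expected. Now carry the module to cell_1.

```bash
python3 -m handwheel '[[0,-0.08,-0.04,0,0,0],[0,-0.2,-0.04,0,0,0],[0,-0.36,-0.04,0,0,0],[0,-0.52,-0.04,0,0,0],[0,-0.68,-0.04,0,0,0],[0,-0.84,-0.04,0,0,0],[0,-0.96,-0.04,0,0,0],[0,-1,-0.04,0,0,0]]' 1
python3 -m handwheel '[[-0.1,-0.16,0,0,0,0.1],[-0.2,-0.32,0,0,0,0.1],[-0.29,-0.48,0,0,0,0.1],[-0.29,-0.64,0,0,0,0.1],[-0.29,-0.74,0,0,0,0.1],[-0.29,-0.78,0,0,0,0.1],[-0.29,-0.78,0,0,0,0.1]]' 1
python3 tray.py t4.png
python3 -c "
from h import *
print(rel([.603,-.166,.2],[np.pi,0,np.pi-.03]))
im,c=snap('wrist','w4.png')"
```

```text
time: 9.87
tool_pos: [0.5395, -0.0146, 0.2141]
ee_rot: [-3.14, -0.004, -3.132]
wrist_force: [-0.3, -0.1, -2.5]
width: 0.0116
finger_force: 30.0
time: 10.45
tool_pos: [0.6003, -0.1673, 0.2145]
ee_rot: [3.14, -0.003, 3.101]
wrist_force: [-0.7, -0.0, -2.0]
width: 0.0117
finger_force: 30.0
5013.0 [ 0.6321 -0.2818] [0.1835 0.187 ] 1.55
[-0.013, -0.001, 0.076, 0.004, -0.004, -0.017]
```

View pics/w4.png

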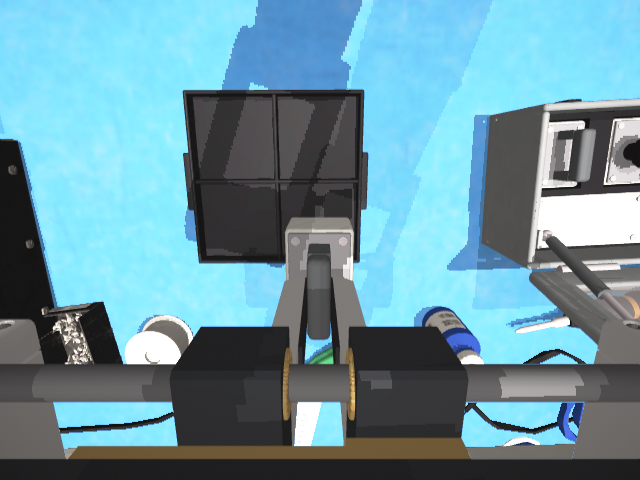

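The module hangs true at (318,250). The tray divider crossing shows at (277,183). The top-view mask is spoiled by the arm here, so I'll use the wrist view.

Run:
```python
from h import *
c=viewer.calibration('wrist')
for n,u,v,z in (('cross',277,183,.019),('TL',184,91,.022),('TR',364,91,.022),('BL',199,262,.022)): print(n,ray(c,u,v,z).round(4))
```

```text
cross [ 0.5581 -0.2069  0.019 ]
TL [ 0.4646 -0.2923  0.022 ]
TR [ 0.4713 -0.1145  0.022 ]
BL [ 0.6417 -0.2996  0.022 ]
```

```bash
python3 -m handwheel '[[-0.018,0.01,0.1,0,0,0],[-0.018,0.01,0.25,0,0,0],[-0.018,0.01,0.4,0,0,0],[-0.018,0.01,0.55,0,0,0],[-0.018,0.01,0.65,0,0,0],[-0.018,0.01,0.71,0,0,0],[-0.018,0.01,0.74,0,0,0],[-0.018,0.01,0.765,0,0,0],[-0.018,0.01,0.775,0,0,0],[-0.018,0.01,0.775,0,0,0]]' 1
python3 -c "
from h import *
o=robot.get_obs();print(o['tool_pos'],o['wrist_force'],o['width'])"
```

```text
time: 11.38
tool_pos: [0.6053, -0.1644, 0.0627]
ee_rot: [-3.141, 0.002, 3.104]
wrist_force: [-0.9, 0.4, -1.9]
width: 0.012
finger_force: 30.0
[ 0.60527895 -0.16440405  0.06267389] [-0.85922277  0.39491212 -1.93845413] 0.011973225475950342
```

Still in the air, with about 4–5 mm to go. I'll ease down and watch the force.

```bash
python3 -m handwheel '[[0,0,0.01,0,0,0],[0,0,0.018,0,0,0],[0,0,0.02,0,0,0],[0,0,0.02,0,0,0]]' 1;python3 -m handwheel '[[0,0,0.008,0,0,0],[0,0,0.008,0,0,0],[0,0,0.008,0,0,0]]' 1
```

```text
time: 11.72
tool_pos: [0.6046, -0.1647, 0.0578]
ee_rot: [-3.142, 0.001, 3.103]
wrist_force: [-0.1, -0.8, -2.1]
width: 0.0118
finger_force: 30.0
time: 11.97
tool_pos: [0.6049, -0.1646, 0.0575]
ee_rot: [-3.141, 0.001, 3.103]
wrist_force: [-2.0, 1.5, 6.2]
width: 0.0114
finger_force: 30.0
```

Contact (6 N). Release and rise.

```bash
python3 -m handwheel '[[0,0,0,0,0,0],[0,0,0,0,0,0],[0,0,0,0,0,0],[0,0,0,0,0,0],[0,0,-0.1,0,0,0],[0,0,-0.3,0,0,0],[0,0,-0.5,0,0,0],[0,0,-0.65,0,0,0],[0,0,-0.65,0,0,0]]' 0.2
python3 -c "
from h import *
print(rel([.5373,.061,.18],[np.pi,0,np.pi+.0136]))
snap('wrist','w5.png')"
```

```text
time: 12.72
tool_pos: [0.608, -0.1659, 0.1951]
ee_rot: [-3.137, 0.015, 3.103]
wrist_force: [1.0, -0.1, 1.4]
width: 0.0377
finger_force: 0.0
[0.398, 1.12, 0.064, -0.01, 0.028, -0.099]
```

View pics/w5.png

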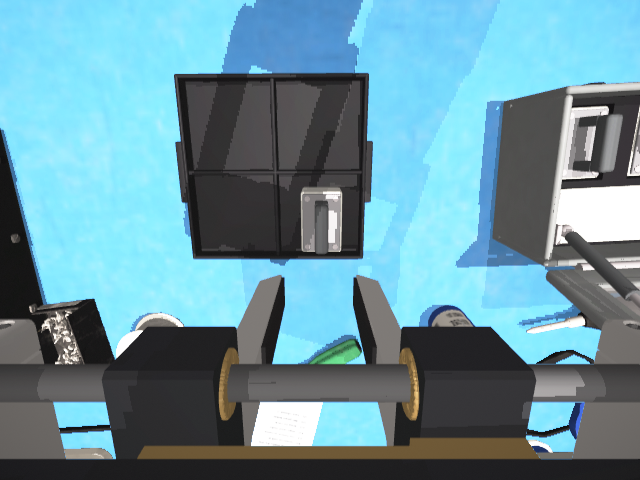

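The module stands upright in cell_1 at (321,218); divider crossing at (274,172). Before the second grasp I'll check clearance to the strut end at (567,232).

```bash
python3 -c "
from h import *
c=viewer.calibration('wrist')
print(ray(c,567,232,.09).round(3), 'handle', ray(c,609,115,.092).round(4), ray(c,605,172,.092).round(4))"
python3 -m handwheel '[[0.05,0.16,0,0,0,-0.1],[0.15,0.32,0,0,0,-0.1],[0.25,0.48,0,0,0,-0.1],[0.35,0.64,0,0,0,-0.1],[0.39,0.8,0,0,0,-0.1],[0.39,0.96,0,0,0,-0.1],[0.39,1,0,0,0,-0.1],[0.39,1,0,0,0,-0.1]]' 0.2
python3 -c "
from h import *
print(rel([.5373,.061,.071],[np.pi,0,np.pi+.0136]))
snap('wrist','w6.png');c=viewer.calibration('wrist');print(proj(c,np.array([.5373,.061,.092])))"
```

```text
[0.606 0.038 0.09 ] handle [0.5165 0.0547 0.092 ] [0.5585 0.0592 0.092 ]
time: 13.43
tool_pos: [0.5333, 0.0403, 0.1842]
ee_rot: [3.141, -0.003, -3.124]
wrist_force: [0.7, -0.1, -1.0]
width: 0.0374
finger_force: 0.0
[-0.023, 0.103, 0.566, 0.001, -0.005, 0.008]
(np.float64(345.9498828978579), np.float64(250.8474821380476))
```

View pics/w6.png

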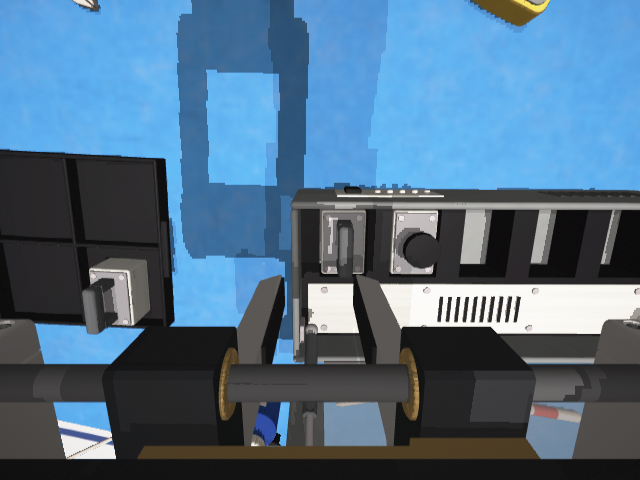

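Handle centre is (344,248) against a predicted (346,251), which is good. The strut foot is at x=0.606, clear of the gripper body. Align, descend, grip.

```bash
python3 -m handwheel '[[-0.016,0.1,0,0,0,0],[-0.016,0.1,0.1,0,0,0],[-0.016,0.1,0.25,0,0,0],[-0.016,0.1,0.4,0,0,0],[-0.016,0.1,0.5,0,0,0],[-0.016,0.1,0.56,0,0,0],[-0.016,0.1,0.56,0,0,0],[-0.016,0.1,0.56,0,0,0]]' 0.2
python3 -m handwheel '[[0,0,0,0,0,0],[0,0,0,0,0,0],[0,0,0,0,0,0],[0,0,0,0,0,0],[0,0,0,0,0,0],[0,0,0,0,0,0]]' 1
```

```text
time: 14.15
tool_pos: [0.5371, 0.0573, 0.0735]
ee_rot: [-3.141, -0.001, -3.129]
wrist_force: [0.5, 0.5, -0.2]
width: 0.0377
finger_force: 0.0
time: 14.65
tool_pos: [0.538, 0.0601, 0.0752]
ee_rot: [3.138, 0.003, -3.127]
wrist_force: [1.3, 6.1, 3.2]
width: 0.0117
finger_force: 30.0
```

```bash
python3 -m handwheel '[[0,0,-0.05,0,0,0],[0,0,-0.12,0,0,0],[0,0,-0.2,0,0,0],[0,0,-0.3,0,0,0],[0,0,-0.4,0,0,0],[0,0,-0.5,0,0,0],[0,0,-0.6,0,0,0],[0,0,-0.7,0,0,0],[0,0,-0.7,0,0,0]]' 1
python3 -c "
from h import *
snap('top','t5.png')
print(rel([.52,-.16,.213],[np.pi,0,np.pi-.035]))
snap('wrist','w7.png')"
```

```text
time: 15.4
tool_pos: [0.5389, 0.0574, 0.2187]
ee_rot: [-3.139, 0.008, -3.128]
wrist_force: [0.3, -0.3, -0.8]
width: 0.0117
finger_force: 30.0
[0.106, -1.087, 0.017, -0.003, 0.009, 0.093]
```

View pics/w7.png

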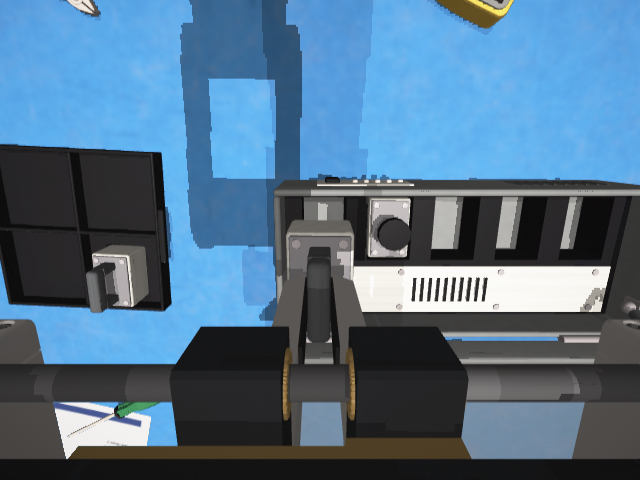

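The module is out cleanly and the plug stays at (390,228). Carry it towards cell_3.

```bash
python3 -m handwheel '[[0,-0.08,-0.02,0,0,0],[0,-0.2,-0.02,0,0,0],[0.03,-0.36,-0.02,0,0,0.05],[0.08,-0.52,-0.02,0,0,0.09],[0.11,-0.68,-0.02,0,0,0.09],[0.11,-0.84,-0.02,0,0,0.09],[0.11,-0.96,-0.02,0,0,0.09],[0.11,-1,-0.02,0,0,0.09],[0.11,-1,-0.02,0,0,0.09]]' 1
python3 -c "
from h import *
print(rel([.517,-.162,.213],[np.pi,0,np.pi-.035]))
snap('wrist','w8.png')"
```

```text
time: 16.25
tool_pos: [0.5167, -0.1436, 0.2153]
ee_rot: [3.141, -0.005, 3.105]
wrist_force: [-0.2, 0.9, -2.5]
width: 0.0113
finger_force: 30.0
[-0.005, -0.092, 0.011, 0.001, -0.009, -0.003]
```

View pics/w8.png

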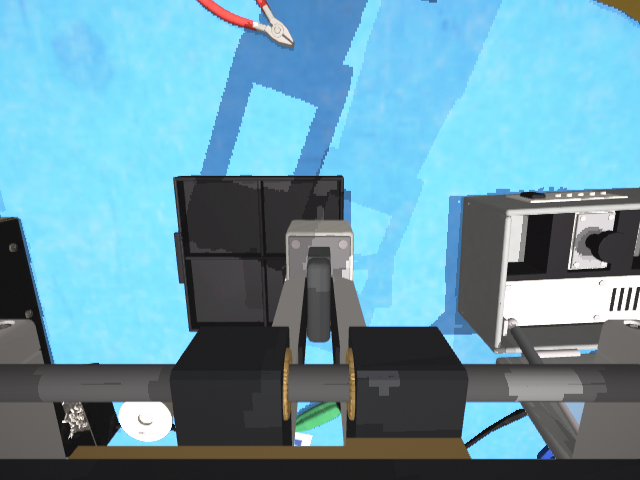

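The tray's front corners are at (176,178) and (344,178), with the crossing at (263,257). I'll compute its pose from those. My picture allowance is used up, so remaining checks are numeric.

Run:
```python
from h import *
c=viewer.calibration('wrist')
a,b=ray(c,176,178,.022),ray(c,344,178,.022); x=ray(c,263,257,.019); print(a.round(4),b.round(4),x.round(4))
d=(b-a)/np.linalg.norm(b-a); n=np.array([d[1],-d[0],0]); q=(a+b)/2+n*.09; print('centre from edge',q.round(4),'yaw',-np.arctan2(d[0],d[1]))
ce=(q+x)/2; cell=ce-n*.044+d*.044; print('cell3',cell.round(4)); print(rel([cell[0]+.0025,cell[1],.2153])[:3])
```

```text
[ 0.465  -0.2896  0.022 ] [ 0.4712 -0.1132  0.022 ] [ 0.5556 -0.2053  0.019 ]
centre from edge [ 0.558  -0.2045  0.022 ] yaw -0.034922193754795244
cell3 [ 0.5144 -0.1594  0.0205]
[-0.003, -0.087, 0.002]
```

```bash
python3 -m handwheel '[[-0.005,-0.09,0,0,0,0],[-0.005,-0.09,0.12,0,0,0],[-0.005,-0.09,0.28,0,0,0],[-0.005,-0.09,0.44,0,0,0],[-0.005,-0.09,0.58,0,0,0],[-0.005,-0.09,0.68,0,0,0],[-0.005,-0.09,0.73,0,0,0],[-0.005,-0.09,0.76,0,0,0],[-0.005,-0.09,0.765,0,0,0],[-0.005,-0.09,0.765,0,0,0]]' 1
python3 -m handwheel '[[0,0,0.005,0,0,0],[0,0,0.01,0,0,0],[0,0,0.01,0,0,0]]' 1
```

```text
time: 17.13
tool_pos: [0.5191, -0.1596, 0.0658]
ee_rot: [-3.141, 0.001, 3.109]
wrist_force: [-0.6, -0.7, -2.2]
width: 0.0118
finger_force: 30.0
time: 17.38
tool_pos: [0.519, -0.1602, 0.064]
ee_rot: [-3.141, 0.002, 3.108]
wrist_force: [0.4, 0.3, -0.5]
width: 0.0119
finger_force: 30.0
```

```bash
python3 -m handwheel '[[0,0,0.008,0,0,0],[0,0,0.016,0,0,0],[0,0,0.02,0,0,0],[0,0,0.02,0,0,0]]' 1;python3 -m handwheel '[[0,0,0.006,0,0,0],[0,0,0.008,0,0,0],[0,0,0.008,0,0,0]]' 1
```

```text
time: 17.72
tool_pos: [0.5184, -0.16, 0.0591]
ee_rot: [-3.142, 0.0, 3.108]
wrist_force: [-0.2, 0.8, -0.9]
width: 0.0119
finger_force: 30.0
time: 17.97
tool_pos: [0.5184, -0.1599, 0.059]
ee_rot: [-3.142, 0.001, 3.109]
wrist_force: [-2.9, 1.5, 5.3]
width: 0.0118
finger_force: 30.0
```

Contact (5 N). Release, rise, move back towards the lid, then verify numerically.

```bash
python3 -m handwheel '[[0,0,0,0,0,0],[0,0,0,0,0,0],[0,0,0,0,0,0],[0,0,0,0,0,0],[0,0,-0.1,0,0,0],[0,0,-0.3,0,0,0],[0,0,-0.5,0,0,0],[0,0,-0.7,0,0,0],[0,0,-0.7,0,0,0]]' 0.2
cat > chk.py <<'E'
from h import *
import sys
# light, unsaturated blobs (block tops at z=.044) inside the tray, wrist view
im,c=snap('wrist',sys.argv[1]); hsv=cv2.cvtColor(im,cv2.COLOR_RGB2HSV)
C=np.array([.5572,-.206,.022]); R=Ro.from_euler('z',-.035)
poly=np.array([proj(c,C+R.apply([a,b,0])) for a,b in ((.086,.086),(.086,-.086),(-.086,-.086),(-.086,.086))],np.int32)
m=np.zeros((480,640),np.uint8); cv2.fillPoly(m,[poly],255); m[320:]=0
m=m&((hsv[...,2]>95)&(hsv[...,1]<80)).astype(np.uint8)*255
m=cv2.morphologyEx(m,cv2.MORPH_CLOSE,np.ones((13,13),np.uint8))
n,l,s,ce=cv2.connectedComponentsWithStats(m)
for i in range(1,n):
    if s[i,4]>150:
        p=ray(c,*ce[i],.05); print(s[i],p.round(3),'tray xy',R.inv().apply(p-C)[:2].round(3))
E
python3 chk.py w9.png
python3 -c "
from h import *
h=[.635+.184*np.sin(1.75-np.pi/2)-.005*np.cos(1.75-np.pi/2),.19,.1+.184*np.cos(1.75-np.pi/2)+.005*np.sin(1.75-np.pi/2)];print(h)
print(rel([.5,.188,.33],[np.pi,0,np.pi/2+.0136]))"
```

```text
time: 18.72
tool_pos: [0.5224, -0.1617, 0.2074]
ee_rot: [-3.135, 0.016, 3.109]
wrist_force: [2.1, -0.6, 1.7]
width: 0.0374
finger_force: 0.0
[ 302  187   40  133 4812] [ 0.551 -0.161  0.05 ] tray xy [-0.008  0.045]
[ 242  275   39   45 1001] [ 0.599 -0.224  0.05 ] tray xy [ 0.043 -0.016]
[np.float64(0.6628773445051368), 0.19, np.float64(0.28194464450305184)]
[0.156, 1.739, -0.642, 0.01, 0.023, 2.911]
```

Both modules read as one merged blob along tray y=+45 mm, which fits cells 1 and 3; I'll recheck that from the top view. Now go back to the lid.

```bash
python3 -m handwheel '[[0,0,-0.2,0,0,0],[0,0.1,-0.4,0,0,0],[0.08,0.28,-0.6,0,0,0.24],[0.15,0.45,-0.8,0,0,0.48],[0.15,0.65,-0.8,0,0,0.72],[0.15,0.8,-0.8,0,0,0.96],[0.15,1,-0.8,0,0,1],[0.15,1,-0.8,0,0,1],[0.15,1,-0.8,0,0,1]]' -0.1
python3 -c "
from h import *
print(rel([.49,.188,.36],[np.pi,0,np.pi/2+.0136]))"
```

```text
time: 19.52
tool_pos: [0.4947, 0.0442, 0.3561]
ee_rot: [3.141, -0.002, 2.59]
wrist_force: [0.5, -0.4, 0.7]
width: 0.0519
finger_force: 0.0
[0.397, 0.6, -0.018, -0.001, -0.004, 1.921]
```

```bash
python3 -m handwheel '[[0.1,0.15,0,0,0,0.24],[0.2,0.3,0,0,0,0.48],[0.3,0.45,0,0,0,0.72],[0.4,0.6,0,0,0,0.96],[0.4,0.6,0,0,0,1],[0.4,0.6,0,0,0,1],[0.4,0.6,0,0,0,1]]' -0.1
python3 -m handwheel '[[0,0,0,0,0,0.24],[0,0,0,0,0,0.48],[0,0,0,0,0,0.72],[0,0,0,0,0,0.92],[0,0,0,0,0,0.92],[0,0,0,0,0,0.92]]' -0.1
python3 - <<'E'
from h import *
print(rel([.49,.188,.36],[np.pi,0,np.pi/2+.0136]))
# bar in wrist view and top view: bright, unsaturated
H=np.array([.663,.19,.282])
for n in ('wrist','top'):
    im,c=snap(n,n+'10.png'); hsv=cv2.cvtColor(im,cv2.COLOR_RGB2HSV)
    u,v=proj(c,H); e=[np.round(proj(c,H+[0,s*.06,0])) for s in (-1,1)]; print(n,'pred',u,v,e)
    m=((hsv[...,2]>170)&(hsv[...,1]<60)).astype(np.uint8)
    k,l,s,ce=cv2.connectedComponentsWithStats(m)
    for i in range(1,k):
        if s[i,4]>80 and abs(ce[i][0]-u)<90 and abs(ce[i][1]-v)<70: print(s[i],ce[i].round(1),ray(c,*ce[i],.282).round(4))
# modules in tray from top
im=cv2.imread('pics/top10.png'); c=viewer.calibration('top'); hsv=cv2.cvtColor(im,cv2.COLOR_BGR2HSV)
m=((hsv[...,2]>95)&(hsv[...,1]<80)).astype(np.uint8); m[:225]=0;m[320:]=0;m[:,:370]=0;m[:,470:]=0
k,l,s,ce=cv2.connectedComponentsWithStats(m)
for i in range(1,k):
    if s[i,4]>15: print('module blob',s[i],ray(c,*ce[i],.044).round(3))
E
python3 tray.py t11.png
```

```text
time: 20.1
tool_pos: [0.4906, 0.1843, 0.3558]
ee_rot: [-3.139, 0.0, 2.063]
wrist_force: [-0.5, -0.1, 0.8]
width: 0.0517
finger_force: 0.0
time: 20.6
tool_pos: [0.4908, 0.1835, 0.357]
ee_rot: [-3.141, 0.0, 1.581]
wrist_force: [-0.0, -1.1, 0.1]
width: 0.0515
finger_force: 0.0
[0.022, -0.004, -0.015, -0.001, 0.001, -0.007]
wrist pred 547.1261316995389 246.1865422918625 [array([534., 319.]), array([562., 165.])]
[ 575   92   65  272 6100] [615.2 248. ] [0.7145 0.1891 0.282 ]
[ 541  153   42  170 2521] [561.5 236.4] [0.6724 0.1977 0.282 ]
[509 174  19 110 400] [517.5 226.8] [0.6383 0.2047 0.282 ]
[475 244   5  34  82] [477.6 259.2] [0.612  0.1792 0.282 ]
top pred 215.85920375273318 181.040657984606 [array([250., 182.]), array([182., 180.])]
[180 173  73  13 514] [214.4 176.7] [0.671  0.1932 0.282 ]
[260 188  54   3 148] [287.8 188.9] [0.6521 0.0637 0.282 ]
[ 206  232  104   24 2035] [260.5 243.8] [0.5528 0.1059 0.282 ]
module blob [389 234  21  30 530] [ 0.602 -0.163  0.044]
module blob [387 272  21  30 565] [ 0.519 -0.159  0.044]
4279.5 [ 0.5549 -0.232 ] [0.1394 0.1777] 88.11
```

Both modules stand in their cells: (0.602,-0.163) and (0.519,-0.159). The two views put the bar at about (0.670, 0.19, 0.28). Before reaching over it I'll check clearance to the instrument behind.

Run:
```python
from h import *
c=viewer.calibration('top'); s=viewer.calibration('side')
b=ray(c,215,134,.02); print('base front',b.round(3))
for v in (66,50): print(v,[ (z,ray(c,215,v,z)[0].round(3)) for z in (.1,.2,.25,.3)])
# side view: front top edge of the instrument (325,35)->(490,220); front bottom (320,92)->(480,250)
for z in (.02,.15,.2,.25,.3): print(z, ray(s,400,125,z).round(3))
print(rel([.670,.189,.357],[np.pi,0,np.pi/2+.0136]))
```

```text
base front [0.87  0.261 0.02 ]
66 [(0.1, np.float64(0.997)), (0.2, np.float64(0.936)), (0.25, np.float64(0.905)), (0.3, np.float64(0.875))]
50 [(0.1, np.float64(1.037)), (0.2, np.float64(0.972)), (0.25, np.float64(0.94)), (0.3, np.float64(0.907))]
0.02 [1.072 0.364 0.02 ]
0.15 [0.921 0.181 0.15 ]
0.2 [0.863 0.111 0.2  ]
0.25 [0.805 0.04  0.25 ]
0.3 [ 0.747 -0.03   0.3  ]
[0.014, 0.897, 0.001, -0.0, 0.0, -0.007]
```

The instrument front is at x≥0.86, so it is clear. Go over the bar and descend.

```bash
python3 -m handwheel '[[0.01,0.15,0,0,0,0],[0.01,0.3,0,0,0,0],[0.01,0.45,0,0,0,0],[0.01,0.6,0,0,0,0],[0.01,0.75,0,0,0,0],[0.01,0.87,0,0,0,0],[0.01,0.89,0,0,0,0],[0.01,0.89,0,0,0,0],[0.01,0.89,0,0,0,0]]' -0.1
python3 - <<'E'
from h import *
print(robot.get_obs()['tool_pos'])
im,c=snap('wrist','w12.png'); hsv=cv2.cvtColor(im,cv2.COLOR_RGB2HSV)
m=((hsv[...,2]>150)&(hsv[...,1]<60)).astype(np.uint8)
for z in (.282,): print([np.round(proj(c,np.array([.67,y,z]))) for y in (.13,.19,.25)])
for r in range(100,280,20):
    xs=np.where(m[r,200:450])[0]+200
    g=np.split(xs,np.where(np.diff(xs)>1)[0]+1) if len(xs) else []
    print(r,[(int(q[0]),int(q[-1]),ray(c,q.mean(),r,.282)[:2].round(3).tolist()) for q in g if len(q)>4])
E
```

```text
time: 21.5
tool_pos: [0.6682, 0.1887, 0.3573]
ee_rot: [-3.142, -0.0, 1.58]
wrist_force: [0.5, -0.1, -0.3]
width: 0.0517
finger_force: 0.0
[0.66815799 0.18866608 0.35727553]
[array([320., 322.]), array([321., 250.]), array([322., 170.])]
100 [(201, 239, [0.6, 0.296]), (245, 283, [0.63, 0.296]), (285, 289, [0.646, 0.296]), (292, 296, [0.651, 0.296]), (308, 317, [0.663, 0.296]), (381, 389, [0.712, 0.297])]
120 [(202, 240, [0.6, 0.283]), (246, 285, [0.631, 0.283]), (292, 296, [0.651, 0.283]), (308, 317, [0.663, 0.283])]
140 [(247, 289, [0.632, 0.27]), (308, 317, [0.663, 0.27]), (373, 380, [0.708, 0.271])]
160 [(206, 242, [0.601, 0.256]), (248, 289, [0.632, 0.256]), (309, 329, [0.668, 0.257])]
180 [(249, 290, [0.633, 0.242]), (309, 331, [0.669, 0.243])]
200 [(209, 245, [0.601, 0.228]), (251, 286, [0.632, 0.228]), (294, 298, [0.652, 0.228]), (309, 314, [0.663, 0.228]), (316, 331, [0.672, 0.228])]
220 [(252, 287, [0.632, 0.213]), (309, 314, [0.663, 0.213]), (316, 331, [0.672, 0.213])]
240 [(206, 230, [0.593, 0.197]), (259, 280, [0.631, 0.198]), (310, 314, [0.663, 0.198]), (316, 330, [0.672, 0.198])]
260 [(239, 248, [0.611, 0.182]), (254, 287, [0.632, 0.182]), (321, 327, [0.673, 0.182]), (445, 449, [0.766, 0.183])]
```

The bar is at x≈0.672 in the wrist view and the fingers straddle it. Descend and grip.

```bash
python3 -m handwheel '[[0,0.018,0.1,0,0,0],[0,0.018,0.22,0,0,0],[0,0.018,0.34,0,0,0],[0,0.018,0.42,0,0,0],[0,0.018,0.43,0,0,0],[0,0.018,0.43,0,0,0]]' -0.1
python3 -m handwheel '[[0,0,0,0,0,0],[0,0,0,0,0,0],[0,0,0,0,0,0],[0,0,0,0,0,0],[0,0,0,0,0,0],[0,0,0,0,0,0],[0,0,0,0,0,0]]' 1
python3 - <<'E'
from h import *
T=robot.get_obs()['tool_pos']; q=np.arctan2(5,184); r=.184/np.cos(q); f=lambda a:np.array([-r*np.cos(a+q),0,r*np.sin(a+q)])
for a in np.arange(1.75,-.01,-.0875): print(round(a,3),rel(T+f(a)-f(1.75))[1:3])
E
```

```text
time: 22.05
tool_pos: [0.6705, 0.1888, 0.2715]
ee_rot: [-3.141, 0.0, 1.58]
wrist_force: [-0.6, 0.3, 0.3]
width: 0.0515
finger_force: 0.0
time: 22.63
tool_pos: [0.6717, 0.1887, 0.2715]
ee_rot: [-3.141, -0.0, 1.58]
wrist_force: [-1.7, -0.3, 1.8]
width: 0.0109
finger_force: 30.0
1.75 [0.0, 0.0]
1.662 [-0.079, -0.013]
1.575 [-0.16, -0.019]
1.488 [-0.24, -0.018]
1.4 [-0.32, -0.01]
1.313 [-0.399, 0.005]
1.225 [-0.477, 0.027]
1.138 [-0.552, 0.056]
1.05 [-0.625, 0.091]
0.963 [-0.694, 0.132]
0.875 [-0.759, 0.179]
0.788 [-0.82, 0.232]
0.7 [-0.876, 0.29]
0.613 [-0.927, 0.352]
0.525 [-0.972, 0.419]
0.438 [-1.011, 0.489]
0.35 [-1.044, 0.563]
0.263 [-1.07, 0.639]
0.175 [-1.09, 0.717]
0.088 [-1.102, 0.796]
0.0 [-1.108, 0.877]
```

```bash
python3 -m handwheel '[[0,-0.04,-0.007,0,0,0],[0,-0.1,-0.015,0,0,0],[0,-0.16,-0.019,0,0,0],[0,-0.22,-0.019,0,0,0],[0,-0.28,-0.014,0,0,0],[0,-0.34,-0.006,0,0,0],[0,-0.399,0.005,0,0,0],[0,-0.477,0.027,0,0,0],[0,-0.552,0.056,0,0,0],[0,-0.625,0.091,0,0,0]]' 1
python3 -m handwheel '[[0,-0.069,0.041,0,0,0],[0,-0.134,0.088,0,0,0],[0,-0.195,0.141,0,0,0],[0,-0.251,0.199,0,0,0],[0,-0.302,0.261,0,0,0],[0,-0.347,0.328,0,0,0],[0,-0.347,0.328,0,0,0]]' 1
python3 -c "
from h import *
print(rel([.4525,.189,.097]))"
```

```text
time: 23.47
tool_pos: [0.5481, 0.1874, 0.2551]
ee_rot: [3.134, -0.001, 1.579]
wrist_force: [2.7, -0.5, 3.3]
width: 0.0111
finger_force: 30.0
time: 24.05
tool_pos: [0.4759, 0.1871, 0.1853]
ee_rot: [-3.14, -0.0, 1.58]
wrist_force: [1.0, 2.0, -2.6]
width: 0.0109
finger_force: 30.0
[0.01, -0.116, 0.441, 0.0, 0.0, 0.0]
```

```bash
python3 -m handwheel '[[0,-0.02,0.035,0,0,0],[0,-0.037,0.07,0,0,0],[0,-0.054,0.107,0,0,0],[0,-0.068,0.144,0,0,0],[0,-0.08,0.182,0,0,0],[0,-0.092,0.22,0,0,0],[0,-0.102,0.26,0,0,0],[0,-0.11,0.3,0,0,0],[0,-0.115,0.34,0,0,0],[0,-0.118,0.38,0,0,0]]' 1
python3 -m handwheel '[[0,0,0.03,0,0,0],[0,-0.002,0.05,0,0,0],[0,-0.002,0.055,0,0,0],[0,-0.002,0.055,0,0,0]]' 1
```

```text
time: 24.88
tool_pos: [0.4511, 0.1868, 0.1093]
ee_rot: [-3.135, 0.0, 1.58]
wrist_force: [-7.5, -0.1, 0.2]
width: 0.0109
finger_force: 30.0
time: 25.22
tool_pos: [0.4501, 0.1868, 0.0974]
ee_rot: [-3.133, 0.001, 1.58]
wrist_force: [-6.0, 0.9, 0.1]
width: 0.0111
finger_force: 30.0
```

```bash
python3 -m handwheel '[[0,0,0.008,0,0,0],[0,0,0.016,0,0,0],[0,0,0.016,0,0,0],[0,0,0.016,0,0,0]]' 1
```

```text
time: 25.55
tool_pos: [0.45, 0.1867, 0.0944]
ee_rot: [-3.132, 0.001, 1.58]
wrist_force: [-6.7, 0.5, -1.2]
width: 0.0112
finger_force: 30.0
```

```bash
python3 -m handwheel '[[0,0,0.01,0,0,0],[0,0,0.02,0,0,0],[0,0,0.02,0,0,0],[0,0,0.02,0,0,0]]' 1
```

```text
time: 25.88
tool_pos: [0.45, 0.1868, 0.0929]
ee_rot: [-3.133, 0.0, 1.58]
wrist_force: [-10.3, 0.5, 9.0]
width: 0.0109
finger_force: 30.0
```

Seated: 9 N of resistance. Open to about 40 mm, wait, rise straight up and move off towards the robot.

```bash
python3 -m handwheel '[[0,0,-0.01,0,0,0],[0,0,-0.01,0,0,0],[0,0,-0.01,0,0,0],[0,0,-0.01,0,0,0],[0,0,-0.01,0,0,0]]' 0.1
python3 -m handwheel '[[0,0,-0.1,0,0,0],[0,0,-0.25,0,0,0],[0,0,-0.4,0,0,0],[0,0,-0.55,0,0,0],[0,-0.1,-0.7,0,0,0],[0,-0.2,-0.8,0,0,0],[0,-0.3,-0.8,0,0,0],[0,-0.4,-0.8,0,0,0],[0,-0.4,-0.8,0,0,0],[0,-0.4,-0.8,0,0,0]]' 0.1
python3 -m handwheel '[[1,0,0,0,0,0],[1,0,0,0,0,0],[1,0,0,0,0,0],[1,0,0,0,0,0],[1,0,0,0,0,0],[1,0,0,0,0,0],[1,0,0,0,0,0],[1,0,0,0,0,0]]' 0.1
python3 - <<'E'
from h import *
im,c=snap('top','t13.png'); a=cv2.imread('pics/top0.png')[:,:,::-1]
d=cv2.absdiff(im,a).max(2)
for n,(y0,y1,x0,x1) in dict(lid_right=(215,325,200,320),bar=(300,318,190,265),bottle=(170,205,322,350),tray=(225,322,370,470)).items(): print(n,(d[y0:y1,x0:x1]>40).sum(),(y1-y0)*(x1-x0))
hsv=cv2.cvtColor(im,cv2.COLOR_RGB2HSV)
for col in (205,215,230,245,252):
    r=np.where(hsv[300:325,col,1]<90)[0]+300; print(col,(r.min(),r.max()) if len(r) else None)
m=((hsv[...,2]>95)&(hsv[...,1]<80)).astype(np.uint8); m[:225]=0;m[320:]=0;m[:,:370]=0;m[:,470:]=0
k,l,s,ce=cv2.connectedComponentsWithStats(m)
for i in range(1,k):
    if s[i,4]>15: print('module blob',s[i],ray(c,*ce[i],.044).round(3))
E
python3 tray.py t14.png
```

```text
time: 26.3
tool_pos: [0.454, 0.1866, 0.095]
ee_rot: [3.141, 0.0, 1.579]
wrist_force: [0.0, -0.1, 0.2]
width: 0.0405
finger_force: 0.0
time: 27.13
tool_pos: [0.3738, 0.1861, 0.2557]
ee_rot: [3.139, -0.0, 1.58]
wrist_force: [0.9, 0.9, 1.2]
width: 0.0424
finger_force: 0.0
time: 27.8
tool_pos: [0.3725, 0.3856, 0.2543]
ee_rot: [-3.141, 0.002, 1.579]
wrist_force: [0.0, 0.2, -1.1]
width: 0.0424
finger_force: 0.0
lid_right 3 13200
bar 0 1350
bottle 0 980
tray 1069 9700
205 (np.int64(309), np.int64(314))
215 (np.int64(309), np.int64(314))
230 (np.int64(309), np.int64(315))
245 (np.int64(309), np.int64(315))
252 (np.int64(310), np.int64(315))
module blob [389 234  21  29 475] [ 0.603 -0.164  0.044]
module blob [387 273  21  29 512] [ 0.519 -0.159  0.044]
4318.0 [ 0.5549 -0.2311] [0.1414 0.1781] 87.89
```

The lid and bar match the first picture pixel for pixel, so the lid is closed. The bottle is unmoved and both modules stand in their cells. Handing in.

```bash
python3 -c "
from h import *
print(robot.close_job())"
```

```text
the job is handed in; nothing more can be done
None
```

Both modules present stand upright in their own tray compartments (cells 1 and 3), the reference plug is still in its pocket, the lid is fully closed, the bottle has not moved, and the job is handed in at about 28 s.

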